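Draw out the ware board and stand the figure on it

ROBOT

A 6-joint arm with a two-finger parallel gripper is mounted at the origin on the work surface. World frame = base frame: x ahead of the robot, y to its left, z up, the work surface at z = 0. Lengths are in mm, angles in rad, forces in N, time in s.
With the tool pointing down it reaches from about 275 to 825 mm from the base axis. Payload 4.9 kg.
Tool frame: the origin (TCP) lies at the very end of the fingers, on their centre line; the grasp point (between the pads) lies 19 mm behind it; z points along the fingers, y is the direction in which the jaws open and shut (so a half turn about z gives the same grasp; the last joint's range is limited). The gripper opens to 85 mm and grips with 20 to 120 N. Pads are 22 mm wide; open, the fingers measure 114 mm over their backs; the gripper's body (76 mm by 85 mm) begins 54 mm behind the grasp point. The pads swing forward as they close: fully open they stand 13 mm farther back than shut.
Start: joints at [1.116, 0.326, -0.193, 1.052, 0, 1.437], TCP at [173.424, 521.96, 231.281] pointing down, gripper open.
Joint ranges: [-2.65, 2.65], [-0.97, 1.79], [-1.3, 1.35], [-1.93, 2.1], [-1.47, 1.37], [-3.14, 3.14]. Speed limits (rad/s): [2.57, 2.57, 3.14, 3.14, 3.14, 3.14].

INTERFACE

Orientations are given as [roll, pitch, yaw] about the fixed x, y, z axes, in that order (R = Rz(yaw) Ry(pitch) Rx(roll)).
In Python, from bench import bot, solve_ik, imaging gives the robot as it stands. Calls block until the motion is done:
- bot.move_ptp(position, orientation): joint-space move of the TCP to a pose.
- bot.movel(position, rot=None, max_speed=150, threshold=None): straight line of the TCP; rot=None keeps the orientation; max_speed is the mean speed in mm/s. With threshold (N) it stops when the force on the tool has changed by that much, and returns True; else False.
- bot.move_j(angles): joint-space move.
- bot.grip(opening, effort=None): opening from 0.0 (shut) to 1.0 (fully open); effort is the grip in N (None keeps the last); returns when the fingers have stopped.
- bot.dwell(seconds).
- solve_ik(position, orientation): joint angles nearest the present ones, or None.
- bot.get_state(): the state.
- imaging.capture(name): name is "scene" or "top" or "wrist"; returns the picture (420x560x3 uint8, blue, green, red); there is no depth.
- imaging.camera_model(name): a dict with "K" (3x3 intrinsics, pixels), "position" and "rotation" of the camera in the world. Camera axes: x right, y up, looking along -z (the intrinsics and any distortion apply to the point x, -y, -z); pixel columns grow to the right and rows downward; lengths in mm; the calibration is good to about 2 mm. The wrist camera is an equidistant fisheye: a pixel r from the principal point sees the ray r / f radians off the axis. A picture is of the moment at which its call begins: read the wrist's pose just before it. camera_model takes no time and is no camera call; for the wrist camera it gives the pose at the moment of the call.
A pose or a line that the arm cannot do raises bot.IKError and nothing moves.
- bot.sign_off(): hands the job in, once; it reports no verdict.
The state is a dict: "t": time; "qpos": joint angles; "joint_velocities": joint speeds; "effort": joint torques, N m; "tcp_pos": TCP position; "orientation": TCP orientation; "contact_force": force on the tool from outside, world axes, zero at the start; "wrist_torque": the same for the moment, N m; "opening": opening from 0.0 (shut) to 1.0 (fully open).
Only numpy, scipy, OpenCV 4.12 (cv2) and the standard library are available. Lean on these libraries where they do the work, as an engineer would, in place of code of your own. Each camera call takes 0.05 s, during which the arm holds its last target. There are 200 camera calls.

TASK

Press gently on the bare front part of the blue board and drag it out of the drying rack until it lies fully out against the front stop. Then pick up the horned clay figure and set it down gently, upright and centred on the board's yellow spot, and let go. Leave everything else where it is.

Things in the scene. Friction and masses are not known exactly. Their poses are not given: they have to be found in the camera images.
- rack: low plywood drying rack fixed to the table, 315 mm long (x), 160 wide (y), 46 tall. Origin: on the table, on its middle line, 150 mm behind its front end (the end nearest the robot); x points along the rack away from the front end, y to its left, z up. An 8 mm bed carries the board between side rails 12 mm thick, their tops 14 mm above the table
- rack_stop (a point): middle of the inner face of the dark stop strip across the rack's front end, at the strip's top edge, 14 mm above the table (lower than the board's top); axes as the rack's. The board is fully out when its front edge meets the strip
- rack_roof (a point): middle of the front edge of the rack's flat roof, at its top, 46 mm above the table; axes as the rack's. From here to the back of the rack the roof covers the board
- board (a joint): how far the blue board is drawn out towards the front, m: 0 fully under the roof, 0.100 fully out against the stop; starts at 0 to 0.025. A rigid flat slab 180 x 134 mm that only slides along the rack, stiffly (about 7 N), and stays where it is left. Boards differ: it is 8 to 24 mm thick, which no pose tells, so its top is 16 to 32 mm above the table: find it by touch or sight
- board_front (a point): middle of the board's front edge, at its UNDERSIDE, 8 mm above the table (moves with it; axes as the rack's). 50 to 75 mm of the top lie bare between here and the roof at the start. No handle, no free edge: it moves by pressing on top there and dragging. Grip varies: about 16 N of press normally carries it, less may slip; over 30 N on board or rack is too much
- board_spot (a point): point at the board's UNDERSIDE, 8 mm above the table, straight below the centre of the yellow round spot, 52 mm across, painted on its top face 100 mm behind the front edge (moves with the board; under the roof at the start); axes as the rack's. The spot itself is one board thickness (8 to 24 mm) higher
- figure: fired-clay figure standing upright, all round: foot 46 mm across and 10 mm high, straight waist 34 mm across from 13 to 54 mm up, with a white band, round head to 77 mm and two small red horns to 85 mm; about 0.16 kg. May stand left or right of the rack. Origin: centre of its underside, z up
- tin_a: bystander: paint tin, 60 mm across, 65 mm tall, paper label; may stand left or right. Origin: centre of its underside
- tin_b: bystander: paint tin with a red lid, 70 mm across, 75 mm tall. Origin: centre of its underside
- wood_block: bystander: upright orange block, 35 x 35 x 80 mm. Origin: centre of its underside
- shard_a: bystander: low reddish fired-clay piece about 65 x 45 x 18 mm. Origin: on its underside
- shard_b: bystander: low reddish fired-clay piece about 65 x 45 x 18 mm. Origin: on its underside
- brush: bystander: paint brush 150 mm long lying on the rack's roof towards the back. Origin: on its underside
- mug: bystander: white mug, 72 mm across, 85 mm tall. Origin: centre of its underside
There are look-alikes about, which are no part of the job. What is shaped like the figure but purple is not meant.

How it is judged (in metres and radians):
On the way:
1. the board is drawn fully out (within 4 mm of the front stop) while the figure is still away from it (value of joint board above 0.096 m and horizontal distance between figure and board_spot above 0.08 m), for 0.2 s.
At the end, for the whole second after the job is handed in: The board is within 4 mm of fully out (joint above 0.096), and the figure stands on it, upright within 0.1 rad, at rest, released, its middle within 12 mm of the spot's centre its weight on the board (origin 6 to 26 mm above the board's underside, contact force above 0.4 N) (value of joint board above 0.096 m and horizontal distance between figure and board_spot below 0.012 m and z of figure in the frame of board_spot between 0.006 and 0.026 m and contact force between figure and rack above 0.4 N and angle between figure's own z axis and vertical below 0.1 rad and linear speed of figure below 0.02 m/s); the robot touches nothing.
It fails at once if the fingers press on the board or rack with more than 30 N (contact force between the fingers and rack above 30 N).
It fails at once if the figure is knocked or pushed against the board or rack with more than 25 N (contact force between figure and rack above 25 N).
It fails at once if the figure tips over by more than 0.6 rad (angle between figure's own z axis and vertical above 0.6 rad).
It fails at once if a bystander is moved by more than 20 mm (distance of any of tin_a, tin_b, wood_block, shard_a, shard_b, brush, mug from where it was at the start of the episode above 0.02 m).
It also fails if it takes over 64 s, if anything falls off the work surface, if the arm or the gripper's body presses on something with over 40 N, if the wrist force passes 120 N, or if a joint passes its speed limit or range.

## Working session

There is one attempt and no reset: what is moved stays moved. The work goes in short steps, each a Python script; the robot and the scene stay as the last script left them, time stands still between calls to the robot, and variables do not carry over. Pictures are saved under pics/ and viewed, about 8 in all and at most 12, crops included, and the job is handed in when it is done.

```bash
mkdir -p pics; ls
python3 - <<'E'
from bench import bot, imaging
import cv2, numpy as np
np.set_printoptions(suppress=True,precision=4)
for n in ("scene","top"):
    im=imaging.capture(n); cv2.imwrite(f"pics/{n}0.png",im)
    m=imaging.camera_model(n); print(n,m)
print(bot.get_state())
E
```

```text
pics
scene {'K': array([[433.9986,   0.    , 286.0003],
       [  0.    , 433.9986, 215.597 ],
       [  0.    ,   0.    ,   1.    ]]), 'position': array([1021.6307,  472.1018,  968.5546]), 'rotation': array([ 0.5908, -0.0053,  2.2953])}
top {'K': array([[465.8599,   0.    , 278.5128],
       [  0.    , 465.8599, 200.7733],
       [  0.    ,   0.    ,   1.    ]]), 'position': array([ 491.6185,   46.198 , 1167.993 ]), 'rotation': array([ 0.0827, -0.0033, -1.5744])}
{'t': 0.1, 'qpos': array([ 1.1159,  0.3268, -0.1935,  1.052 ,  0.    ,  1.4366]), 'joint_velocities': array([-0.0014, -0.0031,  0.0017,  0.0008, -0.0008, -0.0001]), 'effort': array([  0.0012, -44.424 ,  26.3039,   0.0079,  -0.0002,   0.    ]), 'tcp_pos': array([173.1567, 521.4838, 230.6213]), 'orientation': array([-3.1401, -0.0002,  2.8208]), 'contact_force': array([-0.3569,  0.2366, -0.4054]), 'wrist_torque': array([ 0.0246, -0.0218,  0.0346]), 'opening': 0.999285469072166}
```

View pics/top0.png

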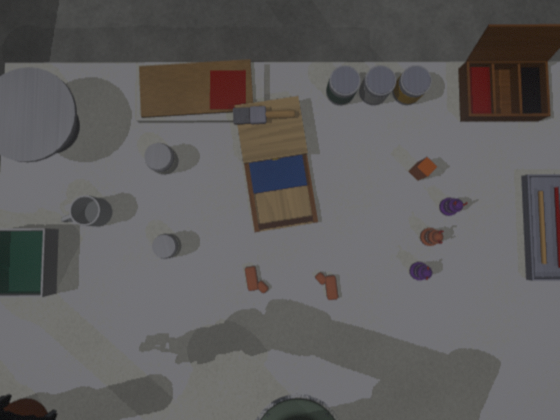

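View pics/scene0.png

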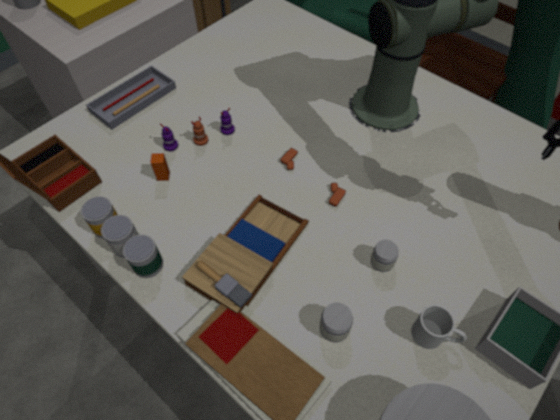

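Top view: rack with blue board around (280,175), front end near (285,225). Three horned figures: purple (451,206), terracotta (431,237) and purple (420,271). The terracotta one fits, since purple is excluded. I'll confirm it in an enlarged crop.

```bash
cat > h.py <<'E'
import numpy as np, cv2
from scipy.spatial.transform import Rotation as R
from bench import bot, solve_ik, imaging
np.set_printoptions(suppress=True,precision=4)
def ray(name,px,m=None):
    m=m or imaging.camera_model(name); K=m["K"]
    d=np.array([(px[0]-K[0,2])/K[0,0],(px[1]-K[1,2])/K[1,1]])
    if name=="wrist":
        r=np.hypot(*d); v=np.r_[d*(np.sin(r)/max(r,1e-9)),np.cos(r)]
    else: v=np.r_[d,1]
    rot=np.array(m["rotation"]); Rm=rot if rot.shape==(3,3) else R.from_euler("xyz",rot).as_matrix()
    return np.array(m["position"]), Rm@(v*[1,-1,-1])
def at_z(name,px,z,m=None):
    p,d=ray(name,px,m); return (p+d*(z-p[2])/d[2])[:3]
def project(name,P,m=None):
    m=m or imaging.camera_model(name); K=m["K"]
    c=R.from_euler("xyz",m["rotation"]).as_matrix().T@(np.array(P)-m["position"])*[1,-1,-1]
    if name=="wrist":
        r=np.hypot(c[0],c[1]); th=np.arctan2(r,c[2]); u=c[:2]/max(r,1e-9)*th
    else: u=c[:2]/c[2]
    return u*K[[0,1],[0,1]]+K[:2,2]
E
python3 - <<'E'
from h import *
im=cv2.imread("pics/top0.png")
a=cv2.resize(im[90:240,225:325],None,fx=4,fy=4,interpolation=cv2.INTER_CUBIC)
b=cv2.resize(im[190:290,400:495],None,fx=4,fy=4,interpolation=cv2.INTER_CUBIC)
c=np.zeros((600,800,3),np.uint8); c[:600,:400]=a; c[:400,420:800]=b
cv2.imwrite("pics/crop1.png",cv2.convertScaleAbs(c,alpha=1.7))
E
```

```text
(no output)
```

View pics/crop1.png

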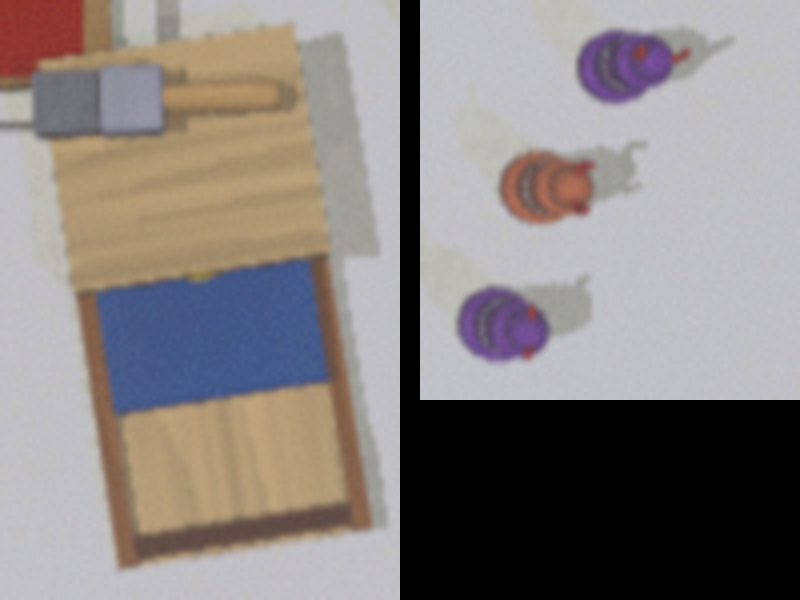

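Run:
```python
from h import *
from scipy.optimize import least_squares
c=lambda x,y:np.array([225+x/4,90+y/4])
m=imaging.camera_model("top")
obs=[((-150,80,14),c(120,570)),((-150,-80,14),c(370,528)),((165,-80,46),c(295,22)),(('r',80,46),c(70,293)),(('r',-80,46),c(330,253)),(('s',68,14),c(133,537)),(('s',-68,14),c(350,503))]
def res(p):
    o=[]
    for P,u in obs:
        x=p[3] if P[0]=='r' else p[4] if P[0]=='s' else P[0]
        w=[*(p[:2]+R.from_euler('z',p[2]).as_matrix()[:2,:2]@[x,P[1]]),P[2]]
        o+=list(project("top",w,m)-u)
    return o
s=least_squares(res,[560,30,0.1,0,-140]); print(s.x,np.round(s.fun,1))
p=s.x; Ri=R.from_euler('z',-p[2]).as_matrix()
for z in (16,24,32):
    for u in ((116,414),(330,381),(202,276)):
        w=at_z("top",c(*u),z,m); print(z,w[:2],(Ri@(w-[p[0],p[1],0]))[:2])
d=lambda x,y:np.array([400+(x-420)/4,190+y/4])
print("fig foot",at_z("top",d(537,188),8,m), at_z("top",d(570,188),70,m))
for q in ((498,325),(612,68)): print("purple",at_z("top",d(*q),8,m))
# scene cross-check of rack_roof, fig
q=lambda x,y,z:[*(p[:2]+R.from_euler('z',p[2]).as_matrix()[:2,:2]@[x,y]),z]
for P in (q(p[3],80,46),q(p[3],-80,46),q(-150,80,14),q(-150,-80,14)): print(project("scene",P))
```

```text
[ 669.4661   46.1592    0.1549   19.4683 -131.7542] [-0.6 -0.1  0.7  0.2 -0.5 -0.1  0.5  0.   0.4 -0.2 -0.2  0.1 -0.3 -0. ]
16 [605.3999 102.9151] [-54.5402  65.9627]
16 [625.5857 -30.193 ] [-55.1375 -68.6659]
16 [691.8739  49.2378] [22.6145 -0.4162]
24 [604.6098 102.5212] [-55.3816  65.6955]
24 [624.6554 -29.6625] [-55.9749 -67.9982]
24 [690.4833  49.2167] [21.2372 -0.2225]
32 [603.8196 102.1273] [-56.2231  65.4283]
32 [623.725 -29.132] [-56.8122 -67.3305]
32 [689.0926  49.1956] [19.8599 -0.0287]
fig foot [ 496.1234 -332.2174    8.    ] [ 495.812 -331.42    70.   ]
purple [ 411.8747 -305.5451    8.    ]
purple [ 570.6834 -381.3906    8.    ]
[271.9386 261.5223]
[218.6325 230.6753]
[307.8678 219.128 ]
[257.8955 192.7283]
```

Rack fit: origin (669.5, 46.2), yaw 0.155, residuals ≤0.7 px. The board has about 76 mm left to travel. The crop confirms the terracotta horned figure with the white band at (496, -332). Now touch the board.

```bash
cat >> h.py <<'E'
O=np.array([669.47,46.16]); YAW=0.1549
DOWN=[np.pi,0,YAW-np.pi]
def rk(x,y,z): return [*(O+R.from_euler('z',YAW).as_matrix()[:2,:2]@[x,y]),z]
def st(): s=bot.get_state(); return s["t"],s["tcp_pos"],s["contact_force"]
E
python3 - <<'E'
from h import *
print(solve_ik(rk(-25,0,100),DOWN))
bot.move_ptp(rk(-25,0,110),DOWN); bot.grip(0.0)
bot.movel(rk(-25,0,45),max_speed=120); bot.dwell(0.2)
print(st())
hit=bot.movel(rk(-25,0,12),max_speed=12,threshold=3); print(hit)
print(st()); bot.dwell(.2); print(st())
E
```

```text
[-0.0486  0.6061 -0.0954  0.8693  0.     -0.2035]
(4.1833, array([645.606 ,  42.2826,  46.0885]), array([ 0.3291,  0.5797, -0.0792]))
True
(5.85, array([644.749 ,  42.3071,  24.1612]), array([-0.3087, -0.1407,  5.1608]))
(6.05, array([644.7508,  42.3077,  24.1418]), array([-0.0331,  0.5873,  5.7766]))
```

Run:
```python
from h import *
z=st()[1][2]
for i in range(14):
    z-=0.3; bot.movel(rk(-25,0,z),max_speed=10); t,p,f=st(); print(round(z,2),p,f,round(t,2))
    if f[2]>19: break
```

```text
23.84 [645.051   42.2762  24.1672] [-0.3178 -0.454   3.8827] 6.3
23.54 [645.0468  42.28    24.1274] [-1.0017  0.186   6.7675] 6.55
23.24 [645.0573  42.3004  24.1061] [-0.9957 -0.0008  8.2786] 6.8
22.94 [645.0723  42.3025  24.0838] [-2.6599  0.7872 11.21  ] 7.05
22.64 [645.1088  42.2773  24.0945] [-3.3173  0.8154 11.7887] 7.3
22.34 [645.0893  42.2926  24.0503] [-3.6196  0.1519 13.9842] 7.55
22.04 [645.079   42.3201  24.0147] [-5.0908  1.2242 16.0944] 7.8
21.74 [645.0869  42.2813  23.9758] [-5.5682  0.5624 17.3163] 8.05
21.44 [645.087   42.2685  23.9589] [-5.6846  0.2013 19.0702] 8.3
```

Run:
```python
from h import *
z=21.3; x=-25.
for i in range(24):
    x-=4; bot.movel(rk(x,0,z),max_speed=35); t,p,f=st()
    xr=(R.from_euler('z',-YAW).as_matrix()[:2,:2]@(p[:2]-O))[0]; fr=(R.from_euler('z',-YAW).as_matrix()@f)
    print(round(x,1),round(xr,1),round(p[2],2),round(z,2),fr,round(t,2))
    z+=np.clip((fr[2]-21)/7*.6,-.5,.6)
    if fr[2]>27: break
    if fr[0]>13 and x<-90: break
    if x<-102: break
cv2.imwrite("pics/top1.png",imaging.capture("top"))
im=cv2.imread("pics/top1.png")
cv2.imwrite("pics/crop2.png",cv2.convertScaleAbs(cv2.resize(im[90:240,200:350],None,fx=4,fy=4,interpolation=cv2.INTER_CUBIC),alpha=1.7))
```

```text
-29.0 -25.6 24.03 21.3 [ 1.5068  1.1982 13.4837] 8.57
-33.0 -27.8 24.05 20.8 [ 5.3126  0.8948 11.3716] 8.83
-37.0 -30.9 24.01 20.3 [ 5.8211  1.8926 12.1089] 9.1
-41.0 -34.3 23.99 19.8 [ 5.7906  1.904  14.9634] 9.37
-45.0 -37.8 23.97 19.3 [ 6.3835  2.5438 17.5963] 9.63
-49.0 -41.5 23.95 19.01 [ 5.828   2.5261 17.4195] 9.9
-53.0 -45.2 23.93 18.7 [ 6.2646  1.9643 20.6482] 10.17
-57.0 -49.2 23.91 18.67 [ 5.3453  2.9217 20.0136] 10.43
-61.0 -53.0 23.92 18.59 [ 6.4679  2.4691 20.4057] 10.7
-65.0 -57.0 23.9 18.54 [ 5.912   3.1704 20.904 ] 10.97
-69.0 -60.9 23.9 18.53 [ 6.2405  2.9058 21.8029] 11.23
-73.0 -65.0 23.89 18.6 [ 5.5197  2.6189 22.6686] 11.5
-77.0 -69.1 23.9 18.74 [ 6.2645  2.278  21.3087] 11.77
-81.0 -73.1 23.91 18.77 [ 4.5082  2.6446 20.9352] 12.03
-85.0 -77.0 23.91 18.76 [ 5.9066  3.1967 20.7891] 12.3
-89.0 -80.9 23.9 18.74 [ 6.2395  2.666  22.6901] 12.57
-93.0 -85.1 23.87 18.89 [ 5.6397  3.6737 22.7698] 12.83
-97.0 -89.2 23.88 19.04 [ 5.1853  3.3288 21.1487] 13.1
-101.0 -93.2 23.88 19.05 [ 5.4979  3.0192 21.2674] 13.37
-105.0 -97.2 23.88 19.07 [ 4.137   3.4662 21.6735] 13.63
```

View pics/crop2.png

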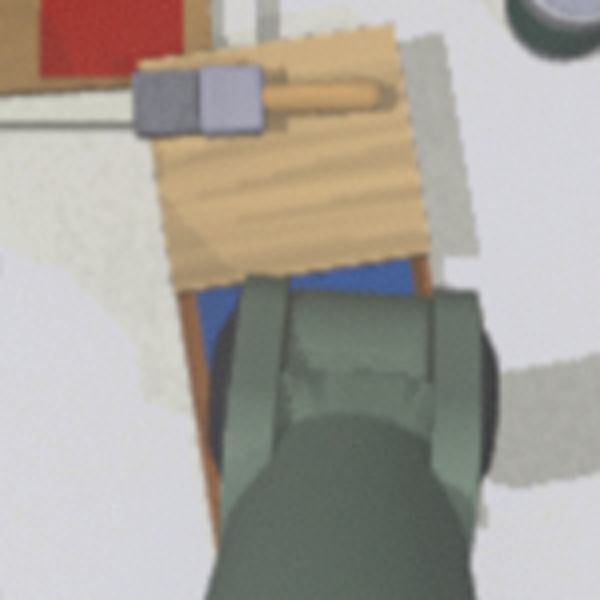

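The arm hides the board. Drag force has stayed at about 6 N, so the board has not reached the stop. Continuing in short steps until the force rises.

Run:
```python
from h import *
z=19.1; x=-105.; Ri=R.from_euler('z',-YAW).as_matrix()
for i in range(10):
    x-=2; bot.movel(rk(x,0,z),max_speed=20); t,p,f=st()
    xr=(Ri[:2,:2]@(p[:2]-O))[0]; fr=Ri@f
    print(round(x,1),round(xr,1),round(p[2],2),round(z,2),fr,round(t,2))
    z+=np.clip((fr[2]-21)/7*.6,-.5,.6)
    if fr[2]>27 or fr[0]>9.5 or p[2]<22.5: break
```

```text
-107.0 -98.9 23.9 19.1 [ 5.7069  3.0914 21.9172] 13.93
-109.0 -101.0 23.89 19.18 [ 6.6741  3.6614 20.7882] 14.18
-111.0 -101.9 23.91 19.16 [ 8.3994  2.3966 18.6175] 14.43
-113.0 -102.8 23.95 18.96 [10.6744  2.5211 16.9566] 14.68
```

Force rose to 10.7 N and the lag grew at the expected point, so the board is at the stop. Lift, go above the figure, and check both.

```bash
cat >> h.py <<'E'
FIG=np.array([496.0,-332.0]); FO=[np.pi,0,2.695]
E
python3 - <<'E'
from h import *
bot.movel(rk(-107,0,35),max_speed=40); bot.movel(rk(-107,0,150),max_speed=150)
bot.move_ptp([*FIG,190],FO); bot.grip(1.0); bot.dwell(.2)
m=imaging.camera_model("wrist"); w=imaging.capture("wrist"); t=imaging.capture("top"); print(m,st())
cv2.imwrite("pics/wrist2.png",w); cv2.imwrite("pics/top2.png",t)
c=np.zeros((570,800,3),np.uint8)
c[:420,240:800]=w
c[:450,:240]=np.where(c[:450,:240]>=0,cv2.resize(t[120:240,240:320],None,fx=3,fy=3.75,interpolation=cv2.INTER_CUBIC),0)
cv2.imwrite("pics/crop3.png",cv2.convertScaleAbs(c,alpha=1.6))
print(project("wrist",[*FIG,0],m),project("wrist",[*FIG,70],m))
E
```

```text
{'K': array([[325.1923,   0.    , 277.1965],
       [  0.    , 325.1923, 206.7999],
       [  0.    ,   0.    ,   1.    ]]), 'position': array([ 435.3209, -303.0525,  333.247 ]), 'rotation': array([-0.2672,  0.0003,  1.1243])} (18.6417, array([ 495.9778, -332.0275,  189.9914]), array([ 0.1294, -0.1119, -0.1143]))
[277.391  184.6479] [277.4118 201.2238]
```

View pics/crop3.png

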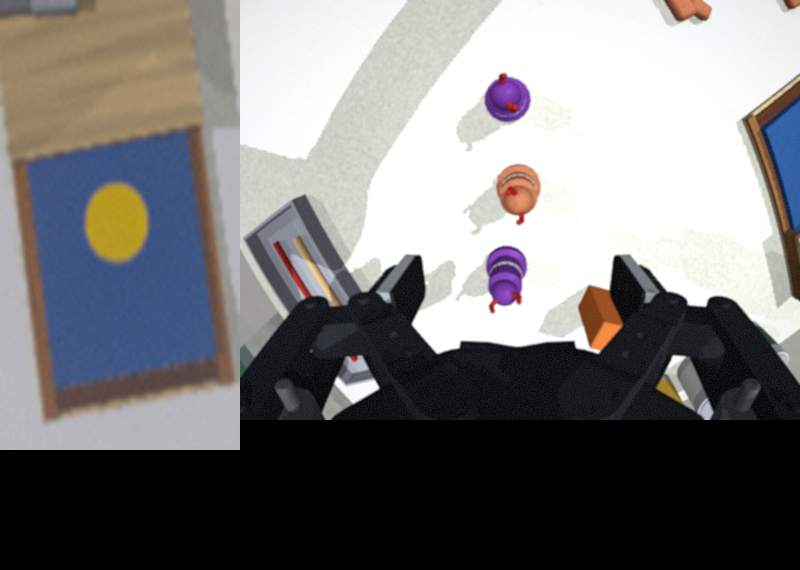

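Left: board butts against the dark strip, spot bare. Right (wrist picture offset 240): terracotta foot centre at about (278,185), against (277.4,184.6) predicted, so the position is confirmed. Grasp now.

Run:
```python
from h import *
t=cv2.imread("pics/top2.png")[120:240,240:320]
h=cv2.cvtColor(t,cv2.COLOR_BGR2HSV); k=cv2.inRange(h,(22,150,60),(34,255,255))
n,l,s,c=cv2.connectedComponentsWithStats(k); i=1+np.argmax(s[1:,4]); u=c[i]+[240,120]; print(s[i],u,at_z("top",u,24),"model",rk(-31.8,0,24))
bot.movel([*FIG,60],max_speed=130); bot.movel([*FIG,18],max_speed=40)
print(st()); bot.grip(0.0,effort=30); print(bot.get_state()["opening"],st())
bot.movel([*FIG,40],max_speed=40); bot.dwell(.3); print(bot.get_state()["opening"],st())
bot.movel([*FIG,150],max_speed=120)
```

```text
[ 29  50  20  19 305] [278.3803 178.9279] [640.6268  42.2472  24.    ] model [np.float64(638.0507425497581), np.float64(41.25385474375069), 24]
(20.9917, array([ 496.2262, -332.1769,   18.3089]), array([ 0.2535, -0.7098,  0.4573]))
0.386041674059859 (21.525, array([ 496.2051, -331.965 ,   18.2877]), array([0.3051, 0.5328, 1.9826]))
0.3843784478502866 (22.525, array([ 495.8585, -331.8868,   39.7521]), array([ 0.7275, -0.0404, -2.0426]))
```

Run:
```python
from h import *
bot.move_ptp(rk(-70,75,190),DOWN); bot.dwell(.3)
m=imaging.camera_model("wrist"); w=imaging.capture("wrist"); cv2.imwrite("pics/wrist3.png",w)
h=cv2.cvtColor(w,cv2.COLOR_BGR2HSV); k=cv2.inRange(h,(22,140,60),(34,255,255))
n,l,s,c=cv2.connectedComponentsWithStats(k); i=1+np.argmax(s[1:,4]); print(s[i],c[i],at_z("wrist",c[i],24,m),st())
print(project("wrist",rk(-131.8,0,14),m),project("wrist",rk(-31.8,0,24),m))
np.save("m3.npy",m,allow_pickle=True)
cv2.imwrite("pics/crop4.png",cv2.resize(w[60:340,230:560],None,fx=2,fy=2,interpolation=cv2.INTER_CUBIC))
```

```text
[ 184  206   47   46 1699] [206.7587 228.392 ] [639.6625  43.8977  24.    ] (25.6, array([588.8236, 108.9046, 189.9565]), array([ 1.0498,  1.0685, -1.9026]))
[201.9378 126.9752] [204.3884 226.5207]
```

View pics/crop4.png

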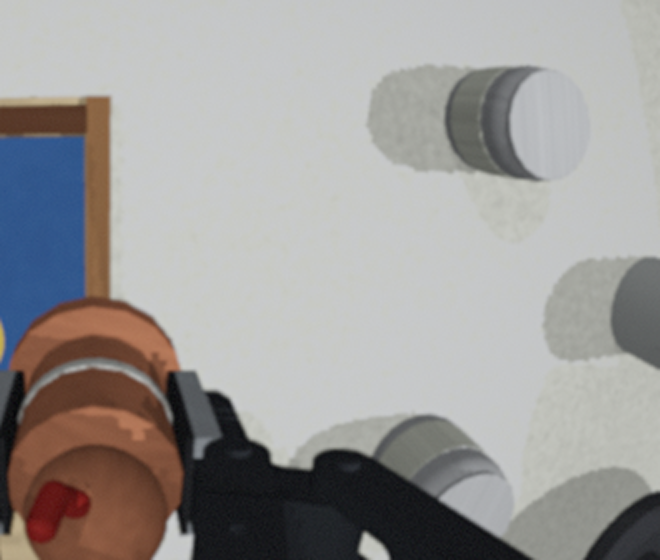

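Run:
```python
from h import *
w=cv2.imread("pics/wrist3.png")
cv2.imwrite("pics/crop5.png",cv2.convertScaleAbs(cv2.resize(w[95:155,120:220],None,fx=8,fy=8,interpolation=cv2.INTER_NEAREST),alpha=1.5))
print(w[112:136,200].tolist())
```

```text
[[135, 168, 183], [121, 153, 169], [82, 109, 128], [43, 61, 89], [40, 57, 88], [41, 57, 88], [41, 56, 87], [41, 57, 87], [39, 53, 85], [38, 54, 85], [41, 57, 86], [40, 56, 85], [36, 54, 83], [38, 54, 84], [39, 56, 85], [44, 62, 89], [72, 80, 97], [104, 87, 87], [132, 89, 68], [143, 90, 54], [147, 91, 53], [145, 90, 52], [144, 89, 51], [144, 89, 52]]
```

View pics/crop5.png

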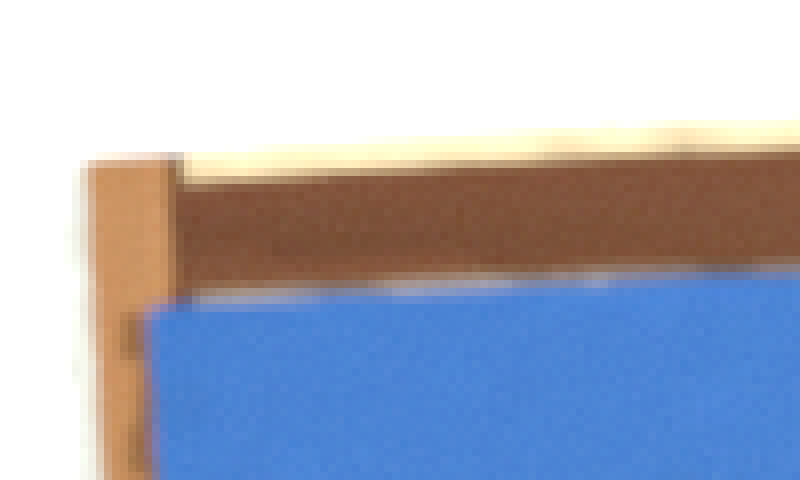

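A pale sliver of about 1 px (≤1 mm) shows at the strip, so the board is effectively out. Spot estimates agree within 3 mm: wrist (639.7,43.9), top (640.6,42.2), model (638.1,41.3). Placing at the mean.

Run:
```python
from h import *
S=np.array([639.6,42.6])
bot.move_ptp([*S,110],DOWN); bot.movel([*S,50],max_speed=60); bot.dwell(.3); print(st())
hit=bot.movel([*S,39],max_speed=8,threshold=2.5); print(hit,st()); bot.dwell(.2); print(st())
m=imaging.camera_model("wrist"); w=imaging.capture("wrist"); cv2.imwrite("pics/wrist4.png",w)
cv2.imwrite("pics/crop6.png",cv2.resize(w[90:330,140:420],None,fx=2.4,fy=2.4,interpolation=cv2.INTER_CUBIC))
```

```text
(27.5833, array([639.7686,  42.5828,  50.278 ]), array([-0.1743, -0.2944, -2.3738]))
True (28.5083, array([639.5691,  42.5807,  42.3897]), array([-0.8957, -0.0478,  5.6035]))
(28.7083, array([639.5758,  42.5969,  42.3817]), array([-1.2899,  0.1285,  5.2918]))
```

View pics/crop6.png

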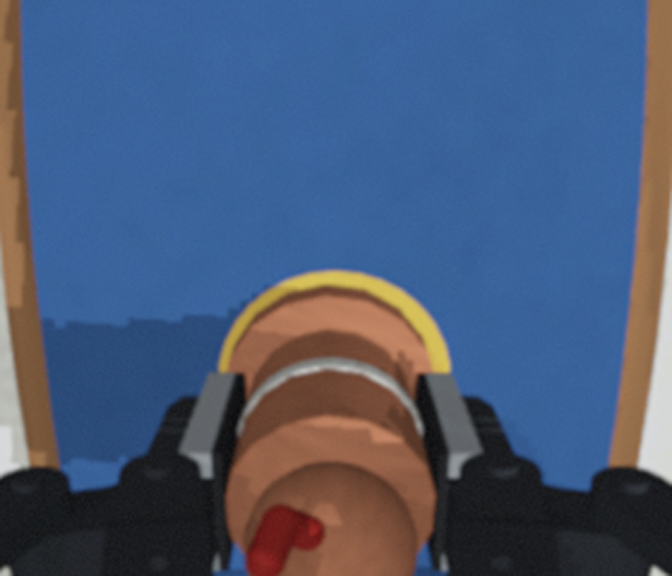

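Contact at TCP z 42.4, exactly as predicted. The yellow rim (about (335,275) to (440,350)) shows 2–4 mm all round, so the figure is centred. Release.

Run:
```python
from h import *
S=[639.6,42.6]
bot.movel([*S,42.1],max_speed=5); print(st())
bot.grip(0.6); bot.grip(1.0); bot.dwell(.2); print(st())
bot.movel([*S,80],max_speed=40); bot.movel([*S,170],max_speed=120)
bot.movel([460,100,200],max_speed=150) ; bot.dwell(.3); print(st())
t=imaging.capture("top"); s=imaging.capture("scene")
c=np.zeros((600,800,3),np.uint8)
c[:,:400]=cv2.resize(t[90:240,225:325],(400,600),interpolation=cv2.INTER_CUBIC)
c[:400,400:]=cv2.resize(s[170:310,170:310],(400,400),interpolation=cv2.INTER_CUBIC)
cv2.imwrite("pics/crop7.png",cv2.convertScaleAbs(c,alpha=1.5))
```

```text
(29.225, array([639.5617,  42.5937,  42.3655]), array([-2.3429,  0.1014,  6.2645]))
(30.1833, array([639.6134,  42.5868,  42.1329]), array([ 0.9235,  0.7559, -0.7294]))
(33.9083, array([460.1697,  99.8933, 199.8087]), array([ 0.7187,  0.2963, -0.2916]))
```

View pics/crop7.png

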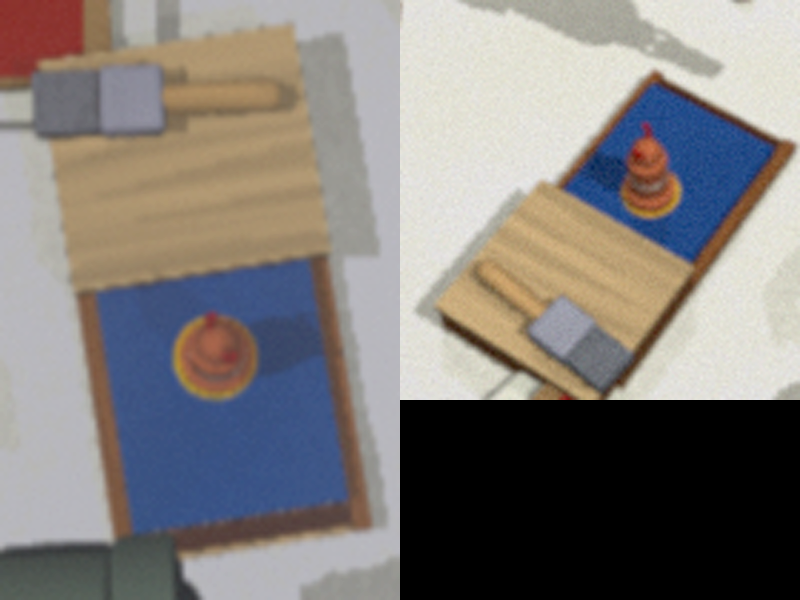

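Both views show the figure upright, ringed evenly by yellow, with the board against the strip and the brush not moved.

```bash
python3 -c "
from bench import bot
bot.sign_off()"
```

```text
the job is handed in; nothing more can be done
```

The board is out against the front stop, and the horned terracotta figure stands upright on the yellow spot. The job is handed in at about 34 s of the 64 s allowed; sign-off reports no verdict.

- **Board:** I pressed with about 20 N and dragged it roughly 76 mm. The highest reading was 23 N, against the 30 N limit. The drag force rose from about 6 N to 10.7 N where the stop was expected. Afterwards a pale line of about 1 px (1 mm or less) was still visible between board and strip, inside the 4 mm tolerance.
- **Figure:** I picked up the terracotta one, not the two purple look-alikes. It touched down at the height expected for a 16 mm thick board, with under 10 N of contact, and was then released.
- **Last pictures:** The top and scene views showed the figure upright with yellow showing all round it. The brush had not moved, and the arm was clear. I did not check the other bystanders afterwards, but the arm's path stayed clear of them.
- **Disagreement:** My estimates of the spot's position differed by up to 3 mm. I placed the figure close to their mean, and the rim of yellow suggests it is about 1–2 mm off centre.

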